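Poke a power module out of its test jig

TASK

The finned power module is stuck flush in its tight well in the raised test jig. Hold the L-shaped push-out tool by its handle and poke the module up from below through the hole under its well until it stands well proud by itself, then draw the tool out and stand it on the bench clear of the jig. Lift the module out and set it down upright in the open black tray, without dropping it; leave the plain module in its well and the other things where they are.

Things in the scene. Friction and masses are not known exactly. Their poses are not given: they have to be found in the camera images.
- jig: Test jig, fixed: a grey block 100 (x) x 230 (y) mm, top 153 mm and underside 80 mm above the bench, on four square legs 14 mm wide at x = +-42, y = +-105 mm; the space below is otherwise open on all sides. Two wells side by side at x = 0, y = +-55 mm. Origin: on the bench under its centre; z up; -x is its front, which looks roughly towards the robot.
- well_a (a point): Centre of the mouth of one well (jig x = 0, y = +55, z = 153 mm). Each well is 71.5 (x) x 51.5 (y) mm and 65 mm deep; its floor, 8 mm thick with its upper face 88 mm above the bench, has a central round access hole 36 mm across.
- well_b (a point): Centre of the mouth of the other well (jig y = -55 mm), alike. In each well a sprung brass finger near the rim presses (about 3 N) on the module's outer side, so a module takes about 4 to 10 N to push up, its weight included, and stays by friction at the height it was pushed to.
- finned_module: The module to take out: a plain aluminium block 70 (x) x 50 (y) x 65 (z) mm, 0.15 to 0.26 kg, its top 14 mm cut into upright cooling fins that run along x (the sides are flat). It starts in one of the jig's two wells (either one), top flush with the jig's top. Origin: centre of its underside; z up; axes parallel to the jig's.
- plain_module: The other module, same size and metal but with a smooth flat top, flush in the other well. Leave it there. Origin: centre of its underside.
- poker: L-shaped push-out tool, 0.3 kg, standing on the bench: a black upright handle; a steel heel under it 45 (x) x 50 (y) x 14 mm high; a flat steel bar 24 mm wide, 14 mm high, from the heel along +x to x = 125 mm; and an upright steel pin 14 mm across at x = 115 mm. Origin: underside, under the handle's axis; x along the bar towards the pin; z up.
- poker_handle (a point): Point on the axis of the tool's handle, 165 mm above its underside, a good height to grip. The handle is 30 (tool x) x 24 (tool y) mm and reaches 190 mm above the underside.
- poker_tip (a point): Centre of the top of the tool's pin (tool x = 115, y = 0, z = 70 mm). With the tool standing on the bench the pin passes 10 mm below the jig; the tool can be raised 66 mm before its bar meets the jig's underside.
- tray: Open black plastic tray, fixed to the bench, 170 (x) x 150 (y) mm outside, 30 mm high, walls and floor 5 mm thick. Origin: centre of its underside; z up.
- mug: White mug, 84 mm across, 90 mm high. Bystander. Origin: centre of its underside.
- bowl: White bowl, 120 mm across, 45 mm high. Bystander. Origin: centre of its underside.
- screwdriver: Screwdriver 190 mm long lying on the bench. Bystander. Origin: underside, at mid-length.
- tape_roll: Brown empty tape roll, 90 mm across, 30 mm high. Bystander. Origin: centre of its underside.
- jar: Amber glass jar with a black cap, 60 mm across, 85 mm high. Bystander. Origin: centre of its underside.

How it is judged (in metres and radians):
On the way, in this order (a step that is already met when the one before it is completed fails the run):
1. The tool is pushing the finned module up from below, at least 20 mm above its seat (z of finned_module in the frame of jig above 0.108 m and contact force between poker and finned_module above 0.3 N), for 0.2 s.
2. The finned module stands by itself in its well at least 15 mm proud, and the tool's pin is out from under the jig (z of finned_module in the frame of jig between 0.103 and 0.145 m and horizontal distance between finned_module and jig below 0.065 m and angle between finned_module's own z axis and vertical below 0.2 rad and (x of poker_tip in the frame of jig below -0.05 m or x of poker_tip in the frame of jig above 0.05 m or y of poker_tip in the frame of jig below -0.115 m or y of poker_tip in the frame of jig above 0.115 m)), for 0.2 s.
At the end, for the whole second after the job is handed in: The finned module stands upright (within about 6 degrees) on the tray's floor, released and at rest; the push-out tool stands upright (within about 7 degrees) on the bench, released and at rest, its pin outside the jig's outline; the plain module is still in its well (within 8 mm) (x of finned_module in the frame of tray between -0.075 and 0.075 m and y of finned_module in the frame of tray between -0.075 and 0.075 m and z of finned_module in the frame of tray below 0.012 m and angle between finned_module's own z axis and vertical below 0.1 rad and linear speed of each of finned_module, poker below 0.02 m/s and angle between poker's own z axis and vertical below 0.12 rad and height (world z) of poker between -0.008 and 0.008 m and (x of poker_tip in the frame of jig below -0.05 m or x of poker_tip in the frame of jig above 0.05 m or y of poker_tip in the frame of jig below -0.115 m or y of poker_tip in the frame of jig above 0.115 m) and distance of plain_module from where it was at the start of the episode below 0.008 m); the robot touches nothing.
It fails at once if The finned module is let go above the tray, more than 25 mm over the tray's floor (x of finned_module in the frame of tray between -0.11 and 0.11 m and y of finned_module in the frame of tray between -0.11 and 0.11 m and z of finned_module in the frame of tray above 0.03 m and contact force between the fingers and finned_module below 0.05 N).
It fails at once if The finned module is tipped over (more than 45 degrees) (angle between finned_module's own z axis and vertical above 0.8 rad).
It fails at once if The plain module is pushed up or shifted by more than 15 mm (distance of plain_module from where it was at the start of the episode above 0.015 m).
It fails at once if A bystander (mug, bowl, screwdriver, tape roll, jar) is moved by more than 30 mm (distance of any of mug, bowl, screwdriver, tape_roll, jar from where it was at the start of the episode above 0.03 m).
It also fails if it takes over 61 s, if anything falls off the work surface, if the arm or the gripper's body presses on something with over 40 N, if the wrist force passes 120 N, or if a joint passes its speed limit or range.

ROBOT

A 6-joint arm with a two-finger parallel gripper is mounted at the origin on the work surface. World frame = base frame: x ahead of the robot, y to its left, z up, the work surface at z = 0. Lengths are in m, angles in degrees, forces in N, time in s.
With the tool pointing down it reaches from about 0.3 to 0.75 m from the base axis. Payload 8.5 kg.
Tool frame: the origin (TCP) lies midway between the tips of the shut fingers; the grasp point (between the pads) lies 19 mm behind it (env.hold_point_z is the distance from the TCP to the grasp point, in m); z points along the fingers, y is the line along which they close (so a half turn about z gives the same grasp; the last joint's range is limited). The gripper opens to 85 mm and grips with 20 to 120 N. Pads are 22 mm wide; open, the fingers measure 114 mm over their backs; the gripper's body (76 mm by 85 mm) begins 54 mm behind the grasp point. The pads swing forward as they close: fully open they stand 13 mm farther back than shut.
Start: joints at [54.872, 21.807, 74.336, -0, 83.858, -12.336], TCP at [0.213, 0.507, 0.231] pointing down, gripper open.
Joint ranges: [-178.18, 178.18], [-50.72, 133.34], [12.68, 142.11], [-81.47, 261.47], [9.98, 163.14], [-165.26, 165.26]. Speed limits (degrees/s): [136.94, 136.94, 180, 180, 180, 180].

INTERFACE

Orientations are given as a 3x3 rotation matrix whose columns are the frame's x, y, z axes.
In Python, from rig import observe, get_image, camera_info, env gives the robot as it stands.
- The arm moves only by the tool drive_tool, never from a script. Its arguments are lists of equal length, an entry for each row: "offset": the shift along the tool's x, y, z in units of 40 mm (1.0 is 40 mm), a list of three; "turn": the turn, a rotation vector about the tool's x, y, z in units of 6 degrees (1.0 is 6 degrees), a list of three; "hand": the opening, from 0 (shut) to 1 (fully open). A call has exactly 10 rows; each row shifts and turns the commanded pose from where the row before left it, along the tool's axes as they then stand; what a row does not reach is not made up. A row lasts 1/8 s, in which the tool goes at most 62.5 mm and 10.7 degrees, less where a joint would pass 70% of its speed; a pose out of reach is approached as far as the arm can. A call is refused whole if a number of a shift passes 1 or a number of a turn 1, either way. A call with a gripper value outside its range is refused whole. The fingers move at their own pace and stop on an object; "newtons" is the grip in N (left out, the last holds). Time passes only in rows, so rows that do not move let the fingers close, or fill a call up. It gives the time, the measured TCP pose, the force, the opening and the grip force at its end, in the units of the state.
- observe(): the state, without advancing time (a new reading comes with each control period).
- get_image(name): name is "scene" or "side" or "wrist"; returns the picture (420x560x3 uint8, blue, green, red); there is no depth.
- camera_info(name): a dict with "fx", "fy", "cx", "cy" (pixels), "k1" (the pictures are not rectified: a ray, as slopes to the right and down, at radius r is drawn at 1 + k1 r^2 times it, then the intrinsics apply), "world_to_cam" (4x4, takes a point from world to camera coordinates). Camera axes: x right, y down, z forward; pixel columns grow to the right and rows downward; lengths in m; the calibration is good to about 2 mm. A picture is of the moment at which its call begins: read the wrist's pose just before it. camera_info takes no time and is no camera call; for the wrist camera it gives the pose at the moment of the call.
- env.close_job(): hands the job in; it is judged then, once.
The state is a dict: "time_s": time; "q": joint angles; "qvel": joint speeds; "joint_efforts": joint torques, N m; "position": TCP position; "tool_rot": TCP orientation; "ft_force": force on the tool from outside, world axes, zero at the start; "wrist_torque": the same for the moment, N m; "grip_width": finger opening in m; "gripper_force": force on a finger pad.
Only numpy, scipy, OpenCV 4.12 (cv2) and the standard library are available. Lean on these libraries where they do the work, as an engineer would, in place of code of your own. Each camera call takes 0.05 s, during which the arm holds its last target. There are 200 camera calls.

## Working session

There is one attempt and no reset: what is moved stays moved. The work goes in short steps, Python scripts to look and compute and a tool call to move; the robot and the scene stay as the last step left them, time stands still between calls to the robot, and variables do not carry over. Pictures are saved under pics/ and viewed, at most 10 in all, crops included, and the job is handed in when it is done.

Besides the shell and the picture viewer there is one more tool, called after "Emit:" as name(argument=value, ...) on one line, values as JSON. drive_tool: Moves the arm, as the interface text tells. Its arguments: {"type":"object","properties":{"offset":{"type":"array"},"turn":{"type":"array"},"hand":{"type":"array"},"newtons":{"type":"number"}},"required":["offset","turn","hand"]}

```bash
mkdir -p pics; cat > h.py <<'E'
import numpy as np, cv2
from rig import observe,get_image,camera_info,env
def proj(ci,P):
    P=np.atleast_2d(P); T=np.array(ci["world_to_cam"]); c=P@T[:3,:3].T+T[:3,3]
    s=c[:,:2]/c[:,2:]; s=s*(1+ci["k1"]*(s**2).sum(1,keepdims=True))
    return s*[ci["fx"],ci["fy"]]+[ci["cx"],ci["cy"]]
def ray(ci,uv):
    uv=np.atleast_2d(np.array(uv,float)); d=(uv-[ci["cx"],ci["cy"]])/[ci["fx"],ci["fy"]]; s=d.copy()
    for _ in range(20): s=d/(1+ci["k1"]*(s**2).sum(1,keepdims=True))
    T=np.array(ci["world_to_cam"]); R=T[:3,:3]
    return -R.T@T[:3,3], np.c_[s,np.ones(len(s))]@R
def plane(ci,uv,z):
    o,d=ray(ci,uv); return o+d*((z-o[2])/d[:,2:])
E
python3 - <<'E'
from h import *
for n in("scene","side"):
    im=get_image(n); cv2.imwrite(f"pics/{n}0.png",im); ci=camera_info(n); T=np.array(ci["world_to_cam"]); print(n,ci["fx"],-T[:3,:3].T@T[:3,3],T[2,:3])
cv2.imwrite("pics/wrist0.png",get_image("wrist"))
s=observe();print(s["tool_rot"],s["time_s"],s["grip_width"],env.hold_point_z)
E
```

```text
scene 481.2466015461528 [ 1.17685323 -0.14250175  1.12204548] [-0.50794981  0.13802503 -0.85025648]
side 386.7799033187192 [ 0.48647208 -0.70977305  0.89944668] [ 0.10264437  0.69020915 -0.71629287]
[[-9.21901814e-01  3.87423113e-01 -6.13795038e-04]
 [ 3.87423543e-01  9.21901378e-01 -9.21257353e-04]
 [ 2.08942099e-04 -1.08710747e-03 -9.99999387e-01]] 0.15 0.08539766101721832 0.0187
```

View pics/scene0.png

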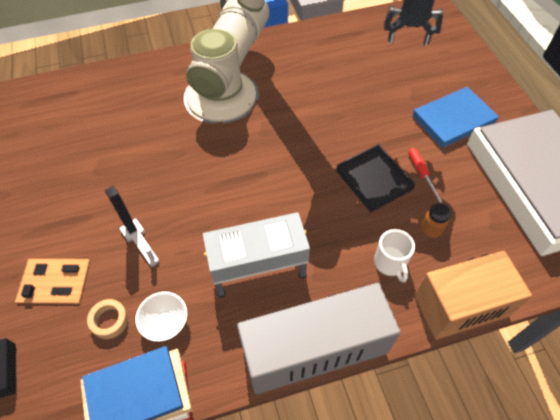

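View pics/side0.png

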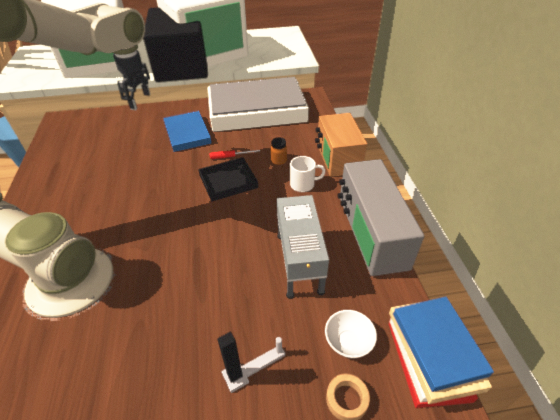

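The scene picture shows the finned module in the left well (232,246), the low-y side. The tool's handle top is at (112,192) with its pin at (155,260), and the tray is at (375,178). In the side picture the jig is at (302,240), the tool's pin at (280,345) and the tray at (228,179). I'll zoom in to get corners.

```bash
python3 - <<'E'
import cv2,numpy as np
a=cv2.imread("pics/scene0.png");b=cv2.imread("pics/side0.png")
def crop(im,x,y,w,h):
    c=cv2.resize(im[y:y+h,x:x+w],(400,300),interpolation=cv2.INTER_CUBIC)
    for i in range(0,w,10):
        X=i*400//w; cv2.line(c,(X,0),(X,6 if i%50 else 14),(0,255,255),1)
    for i in range(0,h,10):
        Y=i*300//h; cv2.line(c,(0,Y),(6 if i%50 else 14,Y),(0,255,255),1)
    return c
cv2.imwrite("pics/c1.png",np.vstack([np.hstack([crop(a,200,205,120,90),crop(a,90,180,120,90)]),np.hstack([crop(b,250,190,120,90),crop(b,190,320,120,90)])]))
E
```

```text
(no output)
```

View pics/c1.png

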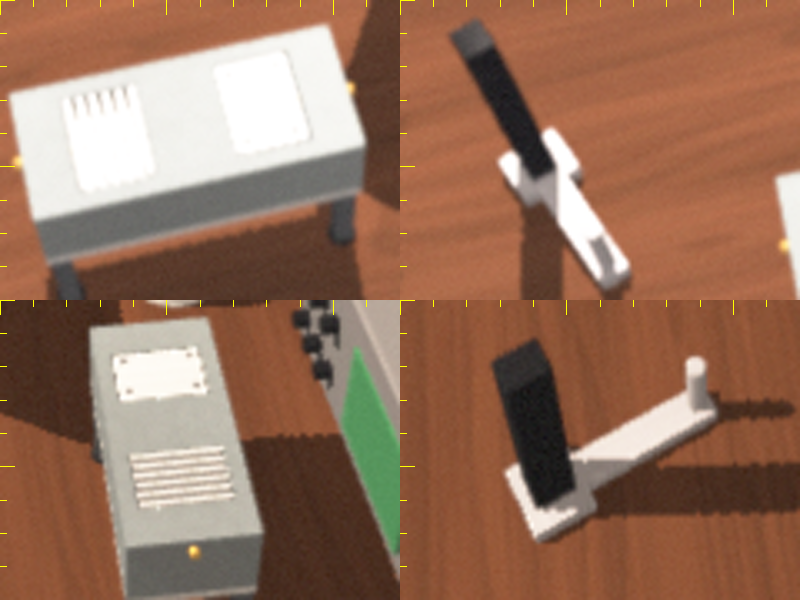

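The crops show the jig's top corners, with the finned module nearer −y, plus the handle top, the pin top and the heel corners. Next I'll cast these points onto planes at their known heights.

```bash
python3 - <<'E'
from h import *
A=camera_info("scene");B=camera_info("side")
def px(x0,y0,L): return np.array([[x0+(X+.5)*.3-.5,y0+(Y+.5)*.3-.5] for X,Y in L])
def rep(n,P): print(n,np.round(P,4).tolist())
# jig corners order: (-x,-y),(-x,+y),(+x,+y),(+x,-y)
ja=plane(A,px(200,205,[(10,93),(328,25),(364,148),(35,220)]),.153)
jb=plane(B,px(250,190,[(126,247),(90,27),(208,18),(262,232)]),.153)
M=np.array([[-.05,-.115],[-.05,.115],[.05,.115],[.05,-.115]])
for j in(ja,jb,(ja+jb)/2):
    c=j[:,:2].mean(0); H=M.T@(j[:,:2]-c); y=np.degrees(np.arctan2(H[0,1]-H[1,0],H[0,0]+H[1,1]))
    t=np.radians(y);R=np.array([[np.cos(t),-np.sin(t)],[np.sin(t),np.cos(t)]])
    print("jig",c,y,np.round(j[:,:2]-(M@R.T+c),4).tolist())
ha=plane(A,px(90,180,[(50,33),(77,20),(97,38),(68,55)]),.19); hb=plane(B,px(190,320,[(93,58),(137,40),(150,64),(105,85)]),.19)
rep("hA",ha.mean(0));rep("hB",hb.mean(0));rep('ha',ha);rep('hb',hb)
rep("pinA",plane(A,px(90,180,[(199,238)]),.07));rep("pinB",plane(B,px(190,320,[(296,62)]),.07))
# bar far end top corners z=.014 
rep("barA",plane(A,px(90,180,[(228,268),(207,285)]),.014));rep("barB",plane(B,px(190,320,[(316,107),(291,122)]),.014))
# heel top corners
rep("heelA",plane(A,px(90,180,[(101,160),(153,129),(178,170)]),.014));rep("heelB",plane(B,px(190,320,[(104,166),(138,233),(192,200)]),.014))
# tray
for n,C in(("scene",A),("side",B)):
    im=cv2.imread(f"pics/{n}0.png"); m=(im.max(2)<60).astype(np.uint8)
    k,l,st,ce=cv2.connectedComponentsWithStats(cv2.morphologyEx(m,cv2.MORPH_CLOSE,np.ones((5,5))))
    p=(370,180) if n=="scene" else (228,179)
    i=l[p[1],p[0]];print(st[i])
    cn=cv2.findContours((l==i).astype(np.uint8),0,1)[0][0]
    ap=cv2.approxPolyDP(cv2.convexHull(cn),6,True)[:,0];print(ap.tolist())
    q=plane(C,cn[:,0],.03);r=cv2.minAreaRect((q[:,:2]*1000).astype(np.float32));print("tray",r)
E
```

```text
jig [ 0.64193217 -0.05116288] -2.973259420025574 [[-0.0005, 0.0001], [-0.0011, 0.0002], [0.0009, -0.0015], [0.0006, 0.0012]]
jig [ 0.63916944 -0.04958327] -2.810066276929257 [[0.0006, 0.0001], [-0.0001, 0.0004], [-0.0002, -0.0016], [-0.0003, 0.0011]]
jig [ 0.6405508  -0.05037307] -2.8917742441609806 [[0.0001, 0.0001], [-0.0006, 0.0003], [0.0004, -0.0016], [0.0001, 0.0012]]
hA [0.4316, -0.3468, 0.19]
hB [0.4301, -0.3443, 0.19]
ha [[0.4237, -0.3623, 0.19], [0.4179, -0.3424, 0.19], [0.4381, -0.3304, 0.19], [0.4468, -0.3519, 0.19]]
hb [[0.4139, -0.3392, 0.19], [0.4401, -0.3323, 0.19], [0.4465, -0.3486, 0.19], [0.4198, -0.357, 0.19]]
pinA [[0.5483, -0.3027, 0.07]]
pinB [[0.538, -0.3031, 0.07]]
barA [[0.5476, -0.2936, 0.014], [0.5575, -0.3114, 0.014]]
barB [[0.55, -0.3113, 0.014], [0.5309, -0.3191, 0.014]]
heelA [[0.4207, -0.3768, 0.014], [0.4035, -0.3324, 0.014], [0.4483, -0.3183, 0.014]]
heelB [[0.3993, -0.3276, 0.014], [0.4191, -0.3759, 0.014], [0.4566, -0.3607, 0.014]]
[     0      0    560    420 230117]
[[559, 0], [559, 419], [0, 419], [0, 0]]
tray ((305.5062561035156, 77.4454345703125), (2090.450439453125, 1472.389404296875), 72.32756042480469)
[ 199  157   60   45 1697]
[[243, 157], [258, 186], [211, 201], [199, 170]]
tray ((463.5736083984375, 327.16754150390625), (173.81396484375, 183.76290893554688), 13.831315040588379)
```

```bash
cat >> h.py <<'E'
import json
from scipy.spatial.transform import Rotation as Ro
def down(a):
    a=np.radians(a); y=np.array([np.cos(a),np.sin(a),0]); z=np.array([0,0,-1.]); return np.c_[np.cross(y,z),y,z]
def plan(legs,start=None):
    """legs: list of (pos, y_angle_deg, rows); prints offset / turn rows"""
    s=observe(); p=np.array(s["position"]);R=np.array(s["tool_rot"]).reshape(3,3)
    if start is not None: p,R=np.array(start[0]),down(start[1])
    off=[];tu=[]
    for q,a,n in legs:
        q=np.array(q,float);rv=Ro.from_matrix(R.T@down(a)).as_rotvec(); d=(q-p)/n; r=Ro.from_rotvec(rv/n)
        for _ in range(n):
            off.append(np.round(R.T@d/.04,2).tolist()); tu.append(np.round(np.degrees(rv/n)/6,2).tolist()); R=R@r.as_matrix(); p=p+d
    print("max",np.abs(off).max(),np.abs(tu).max())
    for i in range(0,len(off),10): print("offset",json.dumps(off[i:i+10]).replace(" ",""),"\nturn",json.dumps(tu[i:i+10]).replace(" ",""))
E
python3 - <<'E'
from h import *
plan([((.41,.09,.24),45,10),((.40,-.33,.27),21,10)])
for n,(x0,x1,y0,y1) in dict(scene=(333,418,140,215),side=(192,265,150,206)).items():
    C=camera_info(n);im=cv2.imread(f"pics/{n}0.png");m=np.zeros(im.shape[:2],np.uint8)
    m[y0:y1,x0:x1]=(im[y0:y1,x0:x1].max(2)<48)
    k,l,st,ce=cv2.connectedComponentsWithStats(m);i=1+st[1:,4].argmax();print(st[i])
    h=cv2.convexHull(cv2.findContours((l==i).astype(np.uint8),0,1)[0][0]);
    print(cv2.approxPolyDP(h,5,True)[:,0].tolist())
    q=plane(C,h[:,0],.03);print(cv2.minAreaRect((q[:,:2]*1000).astype(np.float32)))
E
```

```text
max 1.07 0.4
offset [[-0.86,-0.77,-0.02],[-0.89,-0.74,-0.02],[-0.91,-0.7,-0.02],[-0.94,-0.67,-0.02],[-0.97,-0.63,-0.02],[-0.99,-0.59,-0.02],[-1.01,-0.55,-0.02],[-1.03,-0.51,-0.02],[-1.05,-0.47,-0.02],[-1.07,-0.43,-0.02]] 
turn [[-0.0,0.0,0.37],[-0.0,0.0,0.37],[-0.0,0.0,0.37],[-0.0,0.0,0.37],[-0.0,0.0,0.37],[-0.0,0.0,0.37],[-0.0,0.0,0.37],[-0.0,0.0,0.37],[-0.0,0.0,0.37],[-0.0,0.0,0.37]]
offset [[-0.72,-0.76,-0.07],[-0.76,-0.73,-0.07],[-0.79,-0.7,-0.07],[-0.81,-0.66,-0.07],[-0.84,-0.63,-0.07],[-0.87,-0.59,-0.07],[-0.89,-0.56,-0.07],[-0.91,-0.52,-0.07],[-0.93,-0.48,-0.07],[-0.95,-0.44,-0.07]] 
turn [[-0.0,-0.0,0.4],[-0.0,-0.0,0.4],[-0.0,-0.0,0.4],[-0.0,-0.0,0.4],[-0.0,-0.0,0.4],[-0.0,-0.0,0.4],[-0.0,-0.0,0.4],[-0.0,-0.0,0.4],[-0.0,-0.0,0.4],[-0.0,-0.0,0.4]]
[ 337  147   77   65 1396]
[[378, 147], [413, 186], [371, 211], [337, 169]]
((473.43243408203125, 334.3675537109375), (175.0201416015625, 159.61837768554688), 14.448607444763184)
[ 200  158   58   43 1085]
[[243, 158], [257, 187], [211, 200], [200, 170]]
((463.56268310546875, 324.9586181640625), (170.79095458984375, 177.6566619873047), 14.065655708312988)
```

Emit:
drive_tool(offset=[[-0.86,-0.77,-0.02],[-0.89,-0.74,-0.02],[-0.91,-0.7,-0.02],[-0.94,-0.67,-0.02],[-0.97,-0.63,-0.02],[-0.99,-0.59,-0.02],[-1,-0.55,-0.02],[-1,-0.51,-0.02],[-1,-0.47,-0.02],[-1,-0.43,-0.02]], turn=[[0,0,0.37],[0,0,0.37],[0,0,0.37],[0,0,0.37],[0,0,0.37],[0,0,0.37],[0,0,0.37],[0,0,0.37],[0,0,0.37],[0,0,0.37]], hand=[1,1,1,1,1,1,1,1,1,1])

```text
time_s: 1.4
position: [0.4055, 0.0929, 0.2393]
tool_rot: [[-0.706, 0.708, -0.0], [0.708, 0.706, 0.0], [0.0, -0.0, -1.0]]
ft_force: [0.7, -1.0, -0.6]
grip_width: 0.0855
gripper_force: 0.0
```

Emit:
drive_tool(offset=[[-0.72,-0.76,-0.07],[-0.76,-0.73,-0.07],[-0.79,-0.7,-0.07],[-0.81,-0.66,-0.07],[-0.84,-0.63,-0.07],[-0.87,-0.59,-0.07],[-0.89,-0.56,-0.07],[-0.91,-0.52,-0.07],[-0.93,-0.48,-0.07],[-0.95,-0.44,-0.07]], turn=[[0,0,0.4],[0,0,0.4],[0,0,0.4],[0,0,0.4],[0,0,0.4],[0,0,0.4],[0,0,0.4],[0,0,0.4],[0,0,0.4],[0,0,0.4]], hand=[1,1,1,1,1,1,1,1,1,1])

```text
time_s: 2.65
position: [0.3945, -0.3267, 0.2672]
tool_rot: [[-0.357, 0.934, -0.0], [0.934, 0.357, 0.0], [0.0, -0.0, -1.0]]
ft_force: [1.3, 0.1, 0.0]
grip_width: 0.0853
gripper_force: 0.0
```

```bash
python3 - <<'E'
from h import *
s=observe();C=camera_info("wrist");im=get_image("wrist");T=np.array(C["world_to_cam"])
print(s["position"],np.round(s["tool_rot"],3).tolist(),-T[:3,:3].T@T[:3,3],T[2,:3],C["fx"])
import pickle;pickle.dump((C,im),open("w1.pkl","wb"))
yw=np.radians(21);x=np.array([np.cos(yw),np.sin(yw)]);
for n,p in dict(handle=(.4308,-.3455,.19),pin=(.5382,-.3043,.07),heel=(.4308,-.3455,.014)).items(): print(n,proj(C,p).round(1))
cv2.imwrite("pics/w1.png",im)
E
```

```text
[ 0.39449502 -0.32666199  0.26722636] [[-0.357, 0.934, -0.0], [0.934, 0.357, 0.0], [0.0, -0.0, -1.0]] [ 0.36663893 -0.25508377  0.40943909] [ 0.10869604 -0.28264839 -0.95304515] 334.568595090609
handle [[317.2 259. ]]
pin [[411.7 208.9]]
heel [[301.6 195.3]]
```

View pics/w1.png

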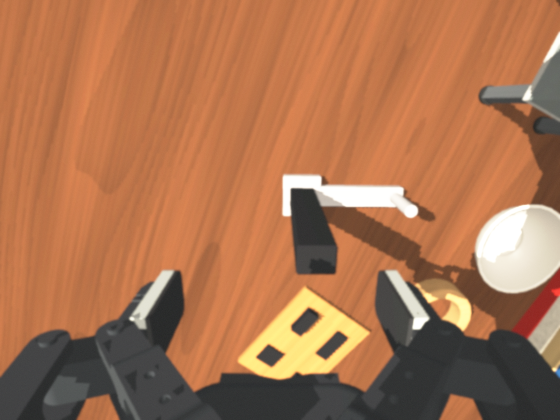

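The wrist picture has the handle top at (316,260) and the pin at (411,210). My predictions were (317,259) and (412,209), so the tool's pose is confirmed.

```bash
python3 -c "
from h import *
plan([((.431,-.3455,.245),21,3),((.431,-.3455,.141),21,6)])"
```

```text
max 0.43 0.02
offset [[-0.22,0.24,0.18],[-0.22,0.24,0.18],[-0.22,0.24,0.18],[-0.0,0.0,0.43],[-0.0,0.0,0.43],[-0.0,0.0,0.43],[-0.0,0.0,0.43],[-0.0,0.0,0.43],[-0.0,0.0,0.43]] 
turn [[-0.0,0.0,-0.02],[-0.0,0.0,-0.02],[-0.0,0.0,-0.02],[0.0,-0.0,0.0],[0.0,-0.0,0.0],[0.0,-0.0,0.0],[0.0,-0.0,0.0],[0.0,-0.0,0.0],[0.0,-0.0,0.0]]
```

Emit:
drive_tool(offset=[[-0.22,0.24,0.18],[-0.22,0.24,0.18],[-0.22,0.24,0.18],[0,0,0.43],[0,0,0.43],[0,0,0.43],[0,0,0.43],[0,0,0.43],[0,0,0.43],[0,0,0]], turn=[[0,0,0],[0,0,0],[0,0,0],[0,0,0],[0,0,0],[0,0,0],[0,0,0],[0,0,0],[0,0,0],[0,0,0]], hand=[1,1,1,1,1,1,1,1,1,1])

```text
time_s: 3.95
position: [0.4314, -0.3388, 0.1413]
tool_rot: [[-0.359, 0.933, -0.002], [0.933, 0.359, 0.002], [0.003, -0.001, -1.0]]
ft_force: [-0.1, 0.6, 0.7]
grip_width: 0.0855
gripper_force: 0.0
```

Emit:
drive_tool(offset=[[0,0,0],[0,0,0],[0,0,0],[0,0,0],[0,0,0],[0,0,0],[0,0,0],[0,0,-0.1],[0,0,0],[0,0,0]], turn=[[0,0,0],[0,0,0],[0,0,0],[0,0,0],[0,0,0],[0,0,0],[0,0,0],[0,0,0],[0,0,0],[0,0,0]], hand=[0,0,0,0,0,0,0,0,0,0], newtons=110)

```text
time_s: 5.2
position: [0.4311, -0.3394, 0.1461]
tool_rot: [[-0.359, 0.933, -0.001], [0.933, 0.359, 0.001], [0.001, -0.0, -1.0]]
ft_force: [0.5, -1.0, -2.7]
grip_width: 0.0289
gripper_force: 108.5
```

```bash
python3 - <<'E'
from h import *
s=observe();print(s["time_s"],s["position"],s["wrist_torque"])
# staging and insertion handle positions for jig yaw -2.9
t=np.radians(-2.9);R=np.array([[np.cos(t),-np.sin(t)],[np.sin(t),np.cos(t)]]);J=np.array([.6405,-.0504])
st=J+R@[-.215,-.055];ins=J+R@[-.115,-.055];print(st,ins)
im=get_image("wrist");cv2.imwrite("pics/w2.png",np.hstack([cv2.resize(im,(400,300)),cv2.resize(get_image("side")[300:420,170:330],(400,300))]))
plan([((*st,.155),-2.9,10)])
E
```

```text
5.2 [ 0.43107026 -0.33940495  0.14610464] [-0.03577185  0.02730638 -0.01156865]
[ 0.42299273 -0.09445208] [ 0.52286466 -0.09951138]
max 0.61 0.4
offset [[0.58,0.2,-0.02],[0.59,0.18,-0.02],[0.59,0.15,-0.02],[0.6,0.13,-0.02],[0.6,0.1,-0.02],[0.61,0.08,-0.02],[0.61,0.05,-0.02],[0.61,0.03,-0.02],[0.61,-0.0,-0.02],[0.61,-0.03,-0.02]] 
turn [[-0.0,-0.0,0.4],[-0.0,-0.0,0.4],[-0.0,-0.0,0.4],[-0.0,-0.0,0.4],[-0.0,-0.0,0.4],[-0.0,-0.0,0.4],[-0.0,-0.0,0.4],[-0.0,-0.0,0.4],[-0.0,-0.0,0.4],[-0.0,-0.0,0.4]]
```

View pics/w2.png

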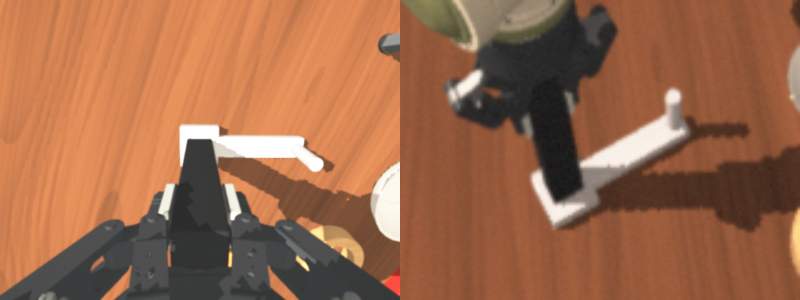

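The tool is held across its 30 mm handle width and is about 5 mm off the bench. The bar looks level in both crops.

Emit:
drive_tool(offset=[[0.58,0.2,0],[0.59,0.18,0],[0.59,0.15,0],[0.6,0.13,0],[0.6,0.1,0],[0.61,0.08,0],[0.61,0.05,0],[0.61,0.03,0],[0.61,0,0],[0.61,-0.03,0]], turn=[[0,0,0.4],[0,0,0.4],[0,0,0.4],[0,0,0.4],[0,0,0.4],[0,0,0.4],[0,0,0.4],[0,0,0.4],[0,0,0.4],[0,0,0.4]], hand=[0,0,0,0,0,0,0,0,0,0])

```text
time_s: 6.55
position: [0.4234, -0.0942, 0.1465]
tool_rot: [[0.054, 0.999, 0.0], [0.999, -0.054, 0.0], [0.0, 0.0, -1.0]]
ft_force: [-0.2, -0.3, -2.4]
grip_width: 0.0288
gripper_force: 108.6
```

```bash
python3 - <<'E'
from h import *
ims=[]
A=get_image("scene");B=get_image("side");CA,CB=camera_info("scene"),camera_info("side")
CW=camera_info("wrist");W=get_image("wrist")
s=observe();p=np.array(s["position"]);R=np.array(s["tool_rot"]);print(s["time_s"],p,R[:,1],s["ft_force"])
y=R[:,1];tip=np.array([p[0],p[1],0])+.115*np.array([y[0],y[1],0])+[0,0,.0745]
for C,n in((CA,"A"),(CB,"B"),(CW,"W")): print(n,proj(C,tip))
def crop(im,c,C):
    u,v=map(int,proj(C,tip)[0]);x0,y0=u-40,v-30;c=cv2.resize(im[y0:y0+60,x0:x0+80],(400,300),interpolation=cv2.INTER_CUBIC);print(x0,y0);return c
cv2.imwrite("pics/c3.png",np.vstack([np.hstack([crop(A,0,CA),crop(B,0,CB)]),np.hstack([crop(W,0,CW),cv2.resize(W,(400,300))])]))
E
```

```text
6.7 [ 0.42337153 -0.09429485  0.14660129] [ 9.98735577e-01 -5.02717352e-02  2.90785734e-05] [ 0.36614377 -0.70310636 -3.40024606]
A [[227.75098737 226.27488366]]
B [[266.0953139  265.48008609]]
W [[446.04021456 223.01418708]]
187 196
226 235
406 193
```

View pics/c3.png

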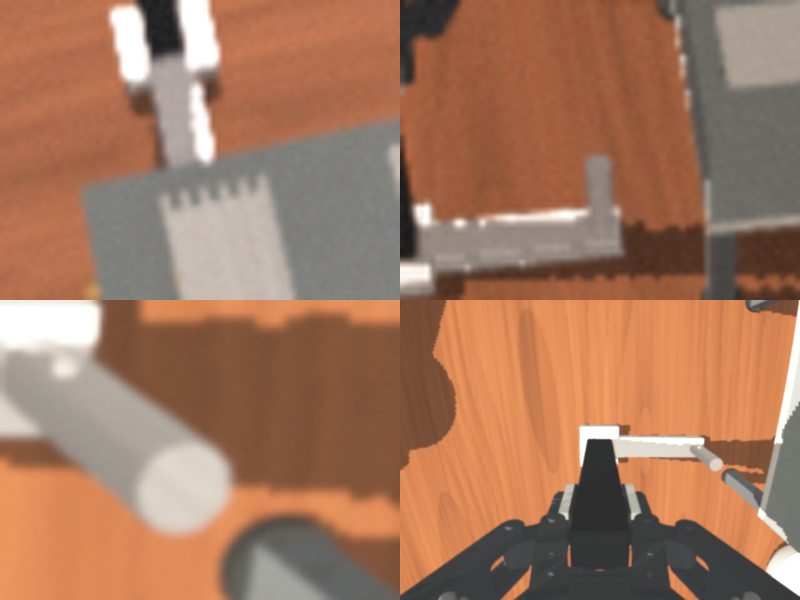

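The wrist crop has the pin top at about (442.5,230.3) px and the side crop at about (265.3,266.5). The plan is to cast both onto the pin-top height.

```bash
python3 - <<'E'
from h import *
W=camera_info("wrist");B=camera_info("side")
uvW=[406+184/5-.4,193+188/5-.4];uvB=[226+198/5-.4,235+160/5-.4]
for z in(.070,.0745,.078):print(z,plane(W,uvW,z)[0],plane(B,uvB,z)[0])
o1,d1=ray(W,uvW);o2,d2=ray(B,uvB);d1=d1[0]/np.linalg.norm(d1);d2=d2[0]/np.linalg.norm(d2)
a=np.linalg.lstsq(np.c_[d1,-d2],o2-o1,rcond=None)[0];print("tri",o1+a[0]*d1,o2+a[1]*d2)
t=np.radians(-2.9);R=np.array([[np.cos(t),-np.sin(t)],[np.sin(t),np.cos(t)]]);J=np.array([.6405,-.0504]);print("well",J+R@[0,-.055])
E
```

```text
0.07 [ 0.53902788 -0.1084043   0.07      ] [ 0.53567867 -0.0999408   0.07      ]
0.0745 [ 0.53672582 -0.10653716  0.0745    ] [ 0.53541171 -0.10324932  0.0745    ]
0.078 [ 0.53493534 -0.10508494  0.078     ] [ 0.53520408 -0.10582262  0.078     ]
tri [ 0.53525862 -0.10534714  0.07736805] [ 0.53524191 -0.10535372  0.07736223]
well [ 0.63771739 -0.10532956]
```

The triangulated tip is at (0.535, −0.105, 0.077) and the well centre is at (0.638, −0.105). So I'll drop 3 mm, move 102 mm in world +x, then start lifting.

Emit:
drive_tool(offset=[[0,0,0.08],[0,0,0],[0.02,0.43,0],[0.02,0.43,0],[0.02,0.43,0],[0.02,0.43,0],[0.02,0.43,0],[0.02,0.41,0],[0,0,0],[0,0,0]], turn=[[0,0,0],[0,0,0],[0,0,0],[0,0,0],[0,0,0],[0,0,0],[0,0,0],[0,0,0],[0,0,0],[0,0,0]], hand=[0,0,0,0,0,0,0,0,0,0], newtons=120)

```text
time_s: 7.95
position: [0.5255, -0.0958, 0.1431]
tool_rot: [[0.052, 0.999, -0.0], [0.999, -0.052, 0.0], [0.0, -0.0, -1.0]]
ft_force: [0.4, 0.3, -1.7]
grip_width: 0.0285
gripper_force: 119.0
```

Emit:
drive_tool(offset=[[0,0,-0.1],[0,0,-0.1],[0,0,-0.1],[0,0,-0.1],[0,0,-0.1],[0,0,-0.1],[0,0,-0.1],[0,0,-0.1],[0,0,0],[0,0,0]], turn=[[0,0,0],[0,0,0],[0,0,0],[0,0,0],[0,0,0],[0,0,0],[0,0,0],[0,0,0],[0,0,0],[0,0,0]], hand=[0,0,0,0,0,0,0,0,0,0])

```text
time_s: 9.2
position: [0.526, -0.0955, 0.1756]
tool_rot: [[0.052, 0.999, 0.0], [0.999, -0.052, -0.0], [-0.0, 0.0, -1.0]]
ft_force: [-0.3, 2.0, -5.7]
grip_width: 0.0283
gripper_force: 119.9
```

```bash
python3 - <<'E'
from h import *
A=get_image("scene");B=get_image("side");s=observe();print(s["time_s"],s["position"],s["ft_force"],s["wrist_torque"])
cv2.imwrite("pics/c4.png",np.hstack([cv2.resize(A[200:290,200:320],(400,300),interpolation=2),cv2.resize(B[200:305,230:370],(400,300),interpolation=2)]))
E
```

```text
9.3 [ 0.52605774 -0.09558933  0.17560672] [-1.09773329  1.47083214 -4.53294295] [0.28990916 0.51093128 0.07697877]
```

View pics/c4.png

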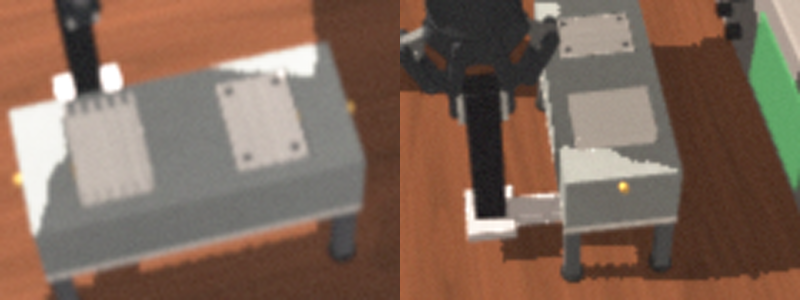

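Both pictures show the finned module's top raised, and the load is up by about 3 N. I'll keep lifting 20 mm more.

Emit:
drive_tool(offset=[[0,0,-0.07],[0,0,-0.07],[0,0,-0.07],[0,0,-0.07],[0,0,-0.07],[0,0,-0.07],[0,0,-0.07],[0,0,0],[0,0,0],[0,0,0]], turn=[[0,0,0],[0,0,0],[0,0,0],[0,0,0],[0,0,0],[0,0,0],[0,0,0],[0,0,0],[0,0,0],[0,0,0]], hand=[0,0,0,0,0,0,0,0,0,0])

```text
time_s: 10.55
position: [0.5262, -0.0957, 0.1952]
tool_rot: [[0.052, 0.999, 0.001], [0.999, -0.052, -0.001], [-0.0, 0.001, -1.0]]
ft_force: [-0.3, 1.7, -4.5]
grip_width: 0.0284
gripper_force: 120.0
```

```bash
python3 - <<'E'
from h import *
A=get_image("scene");B=get_image("side");s=observe();print(s["time_s"],s["position"],s["ft_force"],s["wrist_torque"])
a=cv2.resize(A[190:280,200:320],(400,300),interpolation=2);b=cv2.resize(B[200:305,230:370],(400,300),interpolation=2)
# predicted top-face corners of module for lifts 30,36,42
t=np.radians(-2.9);R=np.array([[np.cos(t),-np.sin(t)],[np.sin(t),np.cos(t)]]);J=np.array([.6405,-.0504])
for l in(.03,.04):
    P=np.array([[*(J+R@[x,-.055+y]),.153+l] for x,y in((-.035,-.025),(-.035,.025),(.035,.025),(.035,-.025))])
    print(l,((proj(camera_info("scene"),P)-[200,190])*3.333).round().tolist(),((proj(camera_info("side"),P)-[230,200])*2.857).round().tolist())
cv2.imwrite("pics/c5.png",np.hstack([a,b]))
E
```

```text
10.65 [ 0.5262417  -0.09572463  0.19521647] [-0.64775091  0.16219713 -4.27292499] [0.23133581 0.26817017 0.09441131]
0.03 [[57.0, 126.0], [129.0, 111.0], [150.0, 199.0], [75.0, 215.0]] [[177.0, 126.0], [170.0, 82.0], [249.0, 74.0], [260.0, 118.0]]
0.04 [[55.0, 119.0], [128.0, 103.0], [149.0, 192.0], [74.0, 208.0]] [[177.0, 118.0], [170.0, 74.0], [250.0, 66.0], [261.0, 110.0]]
```

View pics/c5.png

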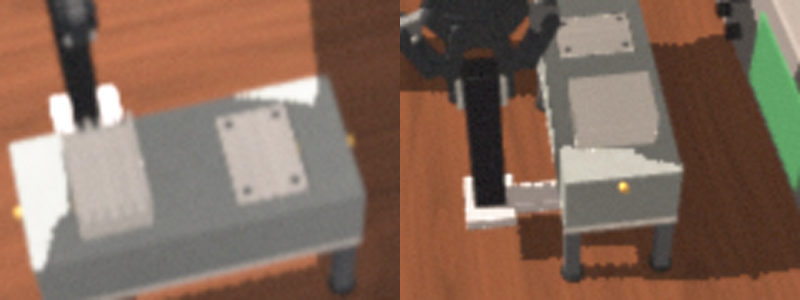

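In the side crop the module's far top edge sits at (170,80)–(257,73), which fits a lift of about 30 mm. Next I'll push 6 mm higher, hold, then lower and withdraw.

Emit:
drive_tool(offset=[[0,0,-0.05],[0,0,-0.05],[0,0,-0.05],[0,0,0],[0,0,0],[0,0,0],[0,0,0.3],[0,0,0.3],[0,0,0.3],[0,0,0.3]], turn=[[0,0,0],[0,0,0],[0,0,0],[0,0,0],[0,0,0],[0,0,0],[0,0,0],[0,0,0],[0,0,0],[0,0,0]], hand=[0,0,0,0,0,0,0,0,0,0])

```text
time_s: 11.9
position: [0.5259, -0.0955, 0.1521]
tool_rot: [[0.052, 0.999, -0.0], [0.999, -0.052, -0.0], [-0.0, -0.0, -1.0]]
ft_force: [0.8, -0.2, -2.6]
grip_width: 0.029
gripper_force: 120.4
```

Emit:
drive_tool(offset=[[0,0,0.26],[0,0,0],[0,0,0],[-0.02,-0.4,0],[-0.03,-0.6,0],[-0.03,-0.6,0],[-0.03,-0.6,0],[-0.03,-0.6,0],[-0.03,-0.6,0],[0,-0.2,0]], turn=[[0,0,0],[0,0,0],[0,0,0],[0,0,0],[0,0,0],[0,0,0],[0,0,0],[0,0,0],[0,0,0],[0,0,0]], hand=[0,0,0,0,0,0,0,0,0,0])

```text
time_s: 13.15
position: [0.3818, -0.0951, 0.1428]
tool_rot: [[0.053, 0.999, 0.002], [0.999, -0.053, -0.001], [-0.001, 0.002, -1.0]]
ft_force: [0.9, -0.2, 1.9]
grip_width: 0.0288
gripper_force: 122.8
```

```bash
python3 - <<'E'
from h import *
A=get_image("scene");B=get_image("side");s=observe();print(s["time_s"],s["position"],s["ft_force"],s["wrist_torque"])
a=cv2.resize(A[190:280,200:320],(400,300),interpolation=2);b=cv2.resize(B[200:305,230:370],(400,300),interpolation=2)
cv2.imwrite("pics/c6.png",np.vstack([np.hstack([a,b]),np.hstack([cv2.resize(A,(400,300)),cv2.resize(B,(400,300))])]))
plan([((.36,-.17,.1430),-2.9,8)])
E
```

```text
13.25 [ 0.38142503 -0.09496811  0.14297768] [-7.98127252 -0.18054981 11.74005346] [-0.02189744  0.81787979 -0.02674141]
max 0.24 0.0
offset [[-0.24,-0.05,0.0],[-0.24,-0.05,0.0],[-0.24,-0.05,0.0],[-0.24,-0.05,0.0],[-0.24,-0.05,0.0],[-0.24,-0.05,-0.0],[-0.24,-0.05,-0.0],[-0.24,-0.05,-0.0]] 
turn [[-0.0,0.0,-0.0],[-0.0,0.0,-0.0],[-0.0,0.0,-0.0],[-0.0,0.0,-0.0],[-0.0,0.0,-0.0],[-0.0,0.0,-0.0],[-0.0,0.0,-0.0],[-0.0,0.0,-0.0]]
```

View pics/c6.png

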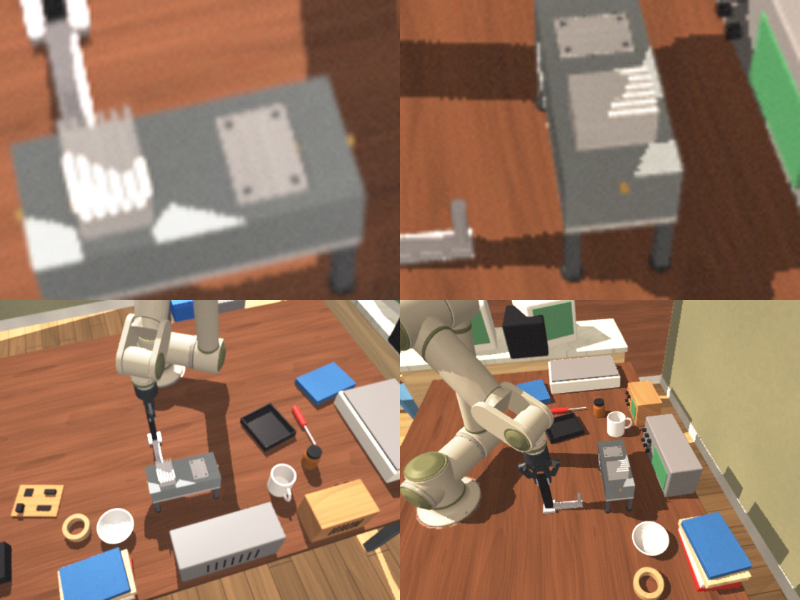

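In both views the module stands about 37 mm proud and the pin is out at (458,205) in the side crop. The tool is touching the bench, so I'll ease up 1 mm, release it there and rise.

Emit:
drive_tool(offset=[[0,0,-0.03],[0,0,0],[0,0,0],[0,0,0],[0,0,0],[0,0,0],[0,0,0],[0,0,0],[0,0,0],[0,0,0]], turn=[[0,0,0],[0,0,0],[0,0,0],[0,0,0],[0,0,0],[0,0,0],[0,0,0],[0,0,0],[0,0,0],[0,0,0]], hand=[0,0,0.45,0.5,0.55,0.6,0.7,0.8,0.9,0.9], newtons=60)

```text
time_s: 14.5
position: [0.3818, -0.0948, 0.1437]
tool_rot: [[0.052, 0.999, 0.0], [0.999, -0.052, 0.0], [0.0, 0.0, -1.0]]
ft_force: [-0.3, 0.1, -0.3]
grip_width: 0.0769
gripper_force: 0.0
```

Emit:
drive_tool(offset=[[0,0,-0.3],[0,0,-0.3],[0,0,-0.5],[0,0,-0.5],[0,0,-0.5],[0,0,-0.5],[0,0,-0.5],[0,0,-0.3],[0,0,0],[0,0,0]], turn=[[0,0,0],[0,0,0],[0,0,0],[0,0,0],[0,0,0],[0,0,0],[0,0,0],[0,0,0],[0,0,0],[0,0,0]], hand=[0.9,0.9,1,1,1,1,1,1,1,1])

```text
time_s: 15.75
position: [0.3816, -0.0947, 0.2791]
tool_rot: [[0.052, 0.999, -0.001], [0.999, -0.052, 0.001], [0.001, -0.001, -1.0]]
ft_force: [-0.9, -0.2, -0.4]
grip_width: 0.0854
gripper_force: 0.0
```

```bash
python3 - <<'E'
from h import *
A=get_image("scene");B=get_image("side");s=observe();print(s["time_s"],s["position"],s["ft_force"])
cv2.imwrite("pics/B7.png",B);cv2.imwrite("pics/A7.png",A)
a=cv2.resize(A[190:280,200:320],(400,300),interpolation=2);b=cv2.resize(B[190:310,190:350],(400,300),interpolation=2)
cv2.imwrite("pics/c7.png",np.hstack([a,b]))
t=np.radians(-2.9);R=np.array([[np.cos(t),-np.sin(t)],[np.sin(t),np.cos(t)]]);J=np.array([.6405,-.0504]);w=J+R@[0,-.055];print(w)
for l in(.033,.038):
    P=np.array([[*(J+R@[x,-.055+y]),.153+l] for x,y in((-.035,-.025),(-.035,.025),(.035,.025),(.035,-.025))])
    print(l,((proj(camera_info("scene"),P)-[200,190])*3.333).round().tolist(),((proj(camera_info("side"),P)-[190,190])*2.5).round().tolist())
plan([((*w,.275),-92.9,20)])
E
```

```text
15.85 [ 0.38158772 -0.09471101  0.27909475] [-0.51076818 -0.39404491 -0.61473737]
[ 0.63771739 -0.10532956]
0.033 [[57.0, 124.0], [129.0, 109.0], [149.0, 197.0], [75.0, 213.0]] [[255.0, 133.0], [248.0, 95.0], [318.0, 88.0], [328.0, 126.0]]
0.038 [[56.0, 120.0], [128.0, 105.0], [149.0, 193.0], [74.0, 209.0]] [[255.0, 130.0], [248.0, 91.0], [318.0, 85.0], [328.0, 123.0]]
max 0.32 0.75
offset [[0.0,0.32,0.0],[0.03,0.32,0.0],[0.05,0.32,0.0],[0.08,0.31,0.0],[0.1,0.3,0.0],[0.13,0.29,0.0],[0.15,0.28,0.0],[0.17,0.27,0.0],[0.19,0.26,0.0],[0.21,0.24,0.0]] 
turn [[-0.0,0.0,0.75],[-0.0,0.0,0.75],[-0.0,0.0,0.75],[-0.0,0.0,0.75],[-0.0,0.0,0.75],[-0.0,0.0,0.75],[-0.0,0.0,0.75],[-0.0,0.0,0.75],[-0.0,0.0,0.75],[-0.0,0.0,0.75]]
offset [[0.23,0.22,0.0],[0.25,0.21,0.0],[0.26,0.19,0.01],[0.27,0.16,0.01],[0.29,0.14,0.01],[0.3,0.12,0.01],[0.31,0.1,0.01],[0.31,0.07,0.01],[0.32,0.05,0.01],[0.32,0.02,0.01]] 
turn [[-0.0,0.0,0.75],[-0.0,0.0,0.75],[-0.0,0.0,0.75],[-0.0,0.0,0.75],[-0.0,0.0,0.75],[-0.0,0.0,0.75],[-0.0,0.0,0.75],[-0.0,0.0,0.75],[-0.0,0.0,0.75],[-0.0,0.0,0.75]]
```

View pics/c7.png

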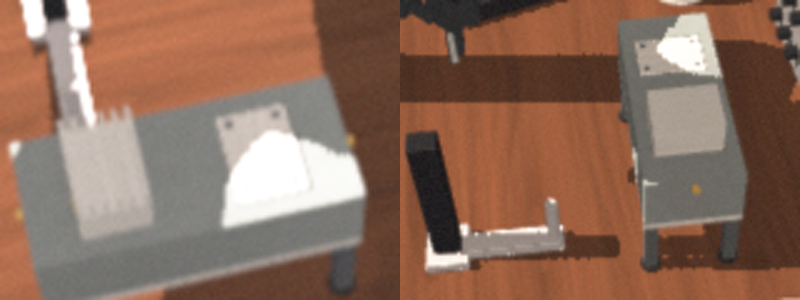

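The tool stands upright on its own at (430,190) in the side crop, and the module is about 36 mm proud with its top at about 0.189 m. That was the tenth picture, so from here I only work with numbers.

```bash
python3 -c "
from h import *
plan([((.6377,-.1053,.270),87.1,20)])"
```

```text
max 0.32 0.75
offset [[0.0,0.32,0.01],[-0.02,0.32,0.01],[-0.05,0.32,0.01],[-0.07,0.31,0.01],[-0.1,0.31,0.01],[-0.12,0.3,0.01],[-0.14,0.29,0.01],[-0.16,0.27,0.01],[-0.19,0.26,0.01],[-0.21,0.25,0.01]] 
turn [[-0.0,-0.0,-0.75],[-0.0,-0.0,-0.75],[-0.0,-0.0,-0.75],[-0.0,-0.0,-0.75],[-0.0,-0.0,-0.75],[-0.0,-0.0,-0.75],[-0.0,-0.0,-0.75],[-0.0,-0.0,-0.75],[-0.0,-0.0,-0.75],[-0.0,-0.0,-0.75]]
offset [[-0.22,0.23,0.01],[-0.24,0.21,0.01],[-0.26,0.19,0.01],[-0.27,0.17,0.01],[-0.28,0.15,0.01],[-0.29,0.13,0.01],[-0.3,0.1,0.01],[-0.31,0.08,0.01],[-0.32,0.05,0.01],[-0.32,0.03,0.01]] 
turn [[-0.0,-0.0,-0.75],[-0.0,-0.0,-0.75],[-0.0,-0.0,-0.75],[-0.0,-0.0,-0.75],[-0.0,-0.0,-0.75],[-0.0,-0.0,-0.75],[-0.0,-0.0,-0.75],[-0.0,-0.0,-0.75],[-0.0,-0.0,-0.75],[-0.0,-0.0,-0.75]]
```

Emit:
drive_tool(offset=[[0.0,0.32,0.01],[-0.02,0.32,0.01],[-0.05,0.32,0.01],[-0.07,0.31,0.01],[-0.1,0.31,0.01],[-0.12,0.3,0.01],[-0.14,0.29,0.01],[-0.16,0.27,0.01],[-0.19,0.26,0.01],[-0.21,0.25,0.01]], turn=[[0,0,-0.75],[0,0,-0.75],[0,0,-0.75],[0,0,-0.75],[0,0,-0.75],[0,0,-0.75],[0,0,-0.75],[0,0,-0.75],[0,0,-0.75],[0,0,-0.75]], hand=[1,1,1,1,1,1,1,1,1,1])

```text
time_s: 17.1
position: [0.5106, -0.1004, 0.2751]
tool_rot: [[-0.671, 0.741, -0.001], [0.741, 0.671, 0.0], [0.001, -0.001, -1.0]]
ft_force: [0.8, -0.0, -1.0]
grip_width: 0.0855
gripper_force: 0.0
```

Emit:
drive_tool(offset=[[-0.22,0.23,0.01],[-0.24,0.21,0.01],[-0.26,0.19,0.01],[-0.27,0.17,0.01],[-0.28,0.15,0.01],[-0.29,0.13,0.01],[-0.3,0.1,0.01],[-0.31,0.08,0.01],[-0.32,0.05,0.01],[-0.32,0.03,0.01]], turn=[[0,0,-0.75],[0,0,-0.75],[0,0,-0.75],[0,0,-0.75],[0,0,-0.75],[0,0,-0.75],[0,0,-0.75],[0,0,-0.75],[0,0,-0.75],[0,0,-0.75]], hand=[1,1,1,1,1,1,1,1,1,1])

```text
time_s: 18.35
position: [0.6384, -0.1054, 0.2708]
tool_rot: [[-0.999, 0.05, -0.001], [0.05, 0.999, 0.0], [0.001, 0.0, -1.0]]
ft_force: [-0.0, -0.3, -0.6]
grip_width: 0.0854
gripper_force: 0.0
```

```bash
python3 -c "
from h import *
W=get_image('wrist');C=camera_info('wrist');cv2.imwrite('pics/w8.png',W)
s=observe();print(s['time_s'],s['position'],np.array(s['tool_rot'])[:,1])
plan([((.6377,-.1053,.250),87.1,3),((.6377,-.1053,.156),87.1,7)])"
```

```text
18.4 [ 0.63931404 -0.10540743  0.27030734] [4.64895016e-02 9.98918578e-01 6.33170729e-04]
max 0.34 0.01
offset [[0.01,0.0,0.17],[0.01,0.0,0.17],[0.01,0.0,0.17],[-0.0,-0.0,0.34],[-0.0,-0.0,0.34],[-0.0,-0.0,0.34],[-0.0,-0.0,0.34],[-0.0,-0.0,0.34],[-0.0,-0.0,0.34],[-0.0,-0.0,0.34]] 
turn [[0.0,-0.0,0.01],[0.0,-0.0,0.01],[0.0,-0.0,0.01],[0.0,0.0,0.0],[0.0,0.0,0.0],[0.0,0.0,0.0],[0.0,0.0,0.0],[0.0,0.0,0.0],[0.0,0.0,0.0],[0.0,0.0,0.0]]
```

Emit:
drive_tool(offset=[[0.01,0,0.17],[0.01,0,0.17],[0.01,0,0.17],[0,0,0.34],[0,0,0.34],[0,0,0.34],[0,0,0.34],[0,0,0.34],[0,0,0.34],[0,0,0.3]], turn=[[0,0,0],[0,0,0],[0,0,0],[0,0,0],[0,0,0],[0,0,0],[0,0,0],[0,0,0],[0,0,0],[0,0,0]], hand=[1,1,1,1,1,1,1,1,1,1])

```text
time_s: 19.65
position: [0.6368, -0.1053, 0.1567]
tool_rot: [[-0.999, 0.052, -0.0], [0.052, 0.999, 0.0], [0.0, 0.0, -1.0]]
ft_force: [0.2, -0.3, -0.4]
grip_width: 0.085
gripper_force: 0.0
```

Emit:
drive_tool(offset=[[0,0,0],[0,0,0],[0,0,0],[0,0,0],[0,0,0],[0,0,0],[0,0,0],[0,0,0],[0,0,0],[0,0,0]], turn=[[0,0,0],[0,0,0],[0,0,0],[0,0,0],[0,0,0],[0,0,0],[0,0,0],[0,0,0],[0,0,0],[0,0,0]], hand=[0,0,0,0,0,0,0,0,0,0], newtons=40)

```text
time_s: 20.9
position: [0.637, -0.1051, 0.1579]
tool_rot: [[-0.999, 0.052, 0.001], [0.052, 0.999, 0.0], [-0.001, 0.0, -1.0]]
ft_force: [1.8, 4.4, 0.5]
grip_width: 0.0496
gripper_force: 48.8
```

Emit:
drive_tool(offset=[[0,0,0],[0,0,-0.15],[0,0,-0.2],[0,0,-0.2],[0,0,-0.2],[0,0,-0.2],[0,0,-0.2],[0,0,-0.25],[0,0,-0.3],[0,0,-0.3]], turn=[[0,0,0],[0,0,0],[0,0,0],[0,0,0],[0,0,0],[0,0,0],[0,0,0],[0,0,0],[0,0,0],[0,0,0]], hand=[0,0,0,0,0,0,0,0,0,0], newtons=70)

```text
time_s: 22.15
position: [0.6368, -0.1053, 0.2387]
tool_rot: [[-0.999, 0.052, 0.0], [0.052, 0.999, -0.0], [-0.0, -0.0, -1.0]]
ft_force: [-0.1, 0.0, -1.9]
grip_width: 0.0492
gripper_force: 77.8
```

```bash
python3 -c "
from h import *
s=observe();print(s['time_s'],s['position'],s['ft_force'],s['grip_width'],s['gripper_force'],s['wrist_torque'])
W=get_image('wrist');C=camera_info('wrist')
# bottom-of-module check in side view: bright aluminium blob between jig top and gripper
p=np.array(s['position'])
plan([((.635,-.04,.245),90,2),((.467,.336,.245),104,13)])
for q in ((p[0],p[1],p[2]-.034),): print(proj(camera_info('side'),q))
"
```

```text
22.15 [ 0.63682464 -0.10532349  0.23873206] [-0.11172922  0.01353803 -1.93295878] 0.04922635179519766 77.81550407409668 [ 0.03108881  0.03542285 -0.0111935 ]
max 0.82 0.25
offset [[0.07,0.82,-0.06],[0.05,0.82,-0.06],[0.32,0.72,0.0],[0.31,0.73,0.0],[0.3,0.73,0.0],[0.28,0.74,0.0],[0.27,0.75,0.0],[0.25,0.75,0.0],[0.24,0.75,0.0],[0.23,0.76,0.0]] 
turn [[-0.01,0.01,-0.25],[-0.01,0.01,-0.25],[0.0,0.0,-0.18],[0.0,0.0,-0.18],[0.0,0.0,-0.18],[0.0,0.0,-0.18],[0.0,0.0,-0.18],[0.0,0.0,-0.18],[0.0,0.0,-0.18],[0.0,0.0,-0.18]]
offset [[0.21,0.76,0.0],[0.2,0.77,0.0],[0.18,0.77,0.0],[0.17,0.77,0.0],[0.15,0.78,0.0]] 
turn [[0.0,0.0,-0.18],[0.0,0.0,-0.18],[0.0,0.0,-0.18],[0.0,0.0,-0.18],[0.0,0.0,-0.18]]
[[304.81464138 228.94860353]]
```

The module is out and held: 1.9 N on the wrist at 49 mm width. Now I'll carry it to the tray.

Emit:
drive_tool(offset=[[0.07,0.82,-0.06],[0.05,0.82,-0.06],[0.32,0.72,0],[0.31,0.73,0],[0.3,0.73,0],[0.28,0.74,0],[0.27,0.75,0],[0.25,0.75,0],[0.24,0.75,0],[0.23,0.76,0]], turn=[[0,0,-0.25],[0,0,-0.25],[0,0,-0.18],[0,0,-0.18],[0,0,-0.18],[0,0,-0.18],[0,0,-0.18],[0,0,-0.18],[0,0,-0.18],[0,0,-0.18]], hand=[0,0,0,0,0,0,0,0,0,0])

```text
time_s: 23.45
position: [0.5305, 0.1924, 0.2428]
tool_rot: [[-0.989, -0.151, 0.0], [-0.151, 0.989, 0.0], [-0.0, -0.0, -1.0]]
ft_force: [0.3, 0.0, -2.3]
grip_width: 0.0487
gripper_force: 77.8
```

Emit:
drive_tool(offset=[[0.21,0.76,0],[0.2,0.77,0],[0.18,0.77,0],[0.17,0.77,0],[0.15,0.78,0],[0,0,0],[0,0,0.4],[0,0,0.4],[0,0,0.4],[0,0,0.4]], turn=[[0,0,-0.18],[0,0,-0.18],[0,0,-0.18],[0,0,-0.18],[0,0,-0.18],[0,0,0],[0,0,0],[0,0,0],[0,0,0],[0,0,0]], hand=[0,0,0,0,0,0,0,0,0,0])

```text
time_s: 24.7
position: [0.4668, 0.3352, 0.1782]
tool_rot: [[-0.97, -0.242, 0.0], [-0.242, 0.97, -0.0], [-0.0, -0.0, -1.0]]
ft_force: [1.0, -0.1, -2.8]
grip_width: 0.0492
gripper_force: 77.9
```

```bash
python3 - <<'E'
from h import *
s=observe();p=np.array(s["position"]);print(s['time_s'],p,s['ft_force'],s['grip_width'],np.array(s['tool_rot'])[:,1])
t=np.radians(14);R=np.array([[np.cos(t),-np.sin(t)],[np.sin(t),np.cos(t)]])
print("in tray frame",R.T@(p[:2]-[.467,.336]))
B=get_image("side");C=camera_info("side");cv2.imwrite("pics/B9.png",B)
# module lower edge in the side view: column profile below the gripper
for z in(0.06,.07,.08,.09,.1,.11,.12,.13): 
    u,v=proj(C,(p[0],p[1]-.025,z))[0]; print(z,round(u),round(v),B[int(round(v)),int(round(u))])
E
```

```text
24.7 [0.466847   0.33522376 0.17819645] [ 1.00455183 -0.08984388 -2.77616291] 0.049183750202117786 [-2.41796167e-01  9.70327015e-01 -3.11826172e-04]
in tray frame [-0.00033624 -0.00071617]
0.06 228 174 [47 47 52]
0.07 228 171 [48 50 53]
0.08 228 169 [43 46 50]
0.09 227 167 [27 19 24]
0.1 227 164 [33 27 32]
0.11 227 162 [26 29 36]
0.12 226 159 [ 49  78 133]
0.13 226 157 [ 31  38 114]
```

Emit:
drive_tool(offset=[[0,0,0.4],[0,0,0.4],[0,0,0.4],[0,0,0.4],[0,0,0.4],[0,0,0.4],[0,0,0.3],[0,0,0.2],[0,0,0.1],[0,0,0]], turn=[[0,0,0],[0,0,0],[0,0,0],[0,0,0],[0,0,0],[0,0,0],[0,0,0],[0,0,0],[0,0,0],[0,0,0]], hand=[0,0,0,0,0,0,0,0,0,0])

```text
time_s: 26.0
position: [0.4665, 0.336, 0.0586]
tool_rot: [[-0.97, -0.243, 0.0], [-0.243, 0.97, 0.0], [-0.0, -0.0, -1.0]]
ft_force: [0.6, -0.2, -2.7]
grip_width: 0.049
gripper_force: 77.9
```

Emit:
drive_tool(offset=[[0,0,0.04],[0,0,0.04],[0,0,0.04],[0,0,0.03],[0,0,0.03],[0,0,0.03],[0,0,0],[0,0,0],[0,0,0],[0,0,0]], turn=[[0,0,0],[0,0,0],[0,0,0],[0,0,0],[0,0,0],[0,0,0],[0,0,0],[0,0,0],[0,0,0],[0,0,0]], hand=[0,0,0,0,0,0,0,0,0,0])

```text
time_s: 27.25
position: [0.4664, 0.336, 0.0502]
tool_rot: [[-0.97, -0.243, 0.0], [-0.243, 0.97, 0.0], [-0.0, 0.0, -1.0]]
ft_force: [-0.5, 0.7, -1.8]
grip_width: 0.0486
gripper_force: 77.9
```

Emit:
drive_tool(offset=[[0,0,0.04],[0,0,0.04],[0,0,0.03],[0,0,0.03],[0,0,0.03],[0,0,0.03],[0,0,0],[0,0,0],[0,0,0],[0,0,0]], turn=[[0,0,0],[0,0,0],[0,0,0],[0,0,0],[0,0,0],[0,0,0],[0,0,0],[0,0,0],[0,0,0],[0,0,0]], hand=[0,0,0,0,0,0,0,0,0,0])

```text
time_s: 28.5
position: [0.4664, 0.336, 0.0422]
tool_rot: [[-0.97, -0.243, 0.0], [-0.243, 0.97, 0.0], [-0.0, 0.0, -1.0]]
ft_force: [0.3, 0.4, -2.4]
grip_width: 0.0489
gripper_force: 77.9
```

Emit:
drive_tool(offset=[[0,0,0.03],[0,0,0.03],[0,0,0.03],[0,0,0],[0,0,0],[0,0,0],[0,0,0],[0,0,0],[0,0,0],[0,0,0]], turn=[[0,0,0],[0,0,0],[0,0,0],[0,0,0],[0,0,0],[0,0,0],[0,0,0],[0,0,0],[0,0,0],[0,0,0]], hand=[0,0,0,0,0,0,0,0,0,0])

```text
time_s: 29.75
position: [0.4664, 0.336, 0.0385]
tool_rot: [[-0.97, -0.243, 0.0], [-0.243, 0.97, -0.0], [-0.0, -0.0, -1.0]]
ft_force: [0.1, 0.2, -2.2]
grip_width: 0.0485
gripper_force: 77.9
```

Emit:
drive_tool(offset=[[0,0,0.03],[0,0,0.03],[0,0,0.03],[0,0,0],[0,0,0],[0,0,0],[0,0,0],[0,0,0],[0,0,0],[0,0,0]], turn=[[0,0,0],[0,0,0],[0,0,0],[0,0,0],[0,0,0],[0,0,0],[0,0,0],[0,0,0],[0,0,0],[0,0,0]], hand=[0,0,0,0,0,0,0,0,0,0])

```text
time_s: 31.0
position: [0.4667, 0.3362, 0.0373]
tool_rot: [[-0.97, -0.243, 0.002], [-0.243, 0.97, 0.001], [-0.002, -0.0, -1.0]]
ft_force: [-4.7, -2.2, 19.9]
grip_width: 0.049
gripper_force: 80.3
```

It touched down at TCP z ≈ 0.037, close to the expected 0.039. I'll relax the push, open and rise.

Emit:
drive_tool(offset=[[0,0,-0.05],[0,0,0],[0,0,0],[0,0,0],[0,0,0],[0,0,0],[0,0,0],[0,0,0],[0,0,0],[0,0,0]], turn=[[0,0,0],[0,0,0],[0,0,0],[0,0,0],[0,0,0],[0,0,0],[0,0,0],[0,0,0],[0,0,0],[0,0,0]], hand=[0,0,0,0.65,0.7,0.8,0.9,1,1,1], newtons=30)

```text
time_s: 32.25
position: [0.4663, 0.336, 0.0369]
tool_rot: [[-0.97, -0.243, -0.0], [-0.243, 0.97, -0.0], [0.0, 0.0, -1.0]]
ft_force: [0.1, -0.7, 0.0]
grip_width: 0.085
gripper_force: 0.0
```

Emit:
drive_tool(offset=[[0,0,0],[0,0,-0.2],[0,0,-0.3],[0,0,-0.5],[0,0,-0.5],[0,0,-0.5],[0,0,-0.5],[0,0,-0.5],[0,0,0],[0,0,0]], turn=[[0,0,0],[0,0,0],[0,0,0],[0,0,0],[0,0,0],[0,0,0],[0,0,0],[0,0,0],[0,0,0],[0,0,0]], hand=[1,1,1,1,1,1,1,1,1,1])

```text
time_s: 33.5
position: [0.466, 0.3359, 0.1565]
tool_rot: [[-0.97, -0.243, -0.001], [-0.243, 0.97, -0.0], [0.001, -0.0, -1.0]]
ft_force: [0.5, -0.8, 0.2]
grip_width: 0.0855
gripper_force: 0.0
```

```bash
python3 - <<'E'
from h import *
s=observe();print(s['time_s'],s['position'],s['ft_force'],s['grip_width'])
for n in("scene","side"):
    im=get_image(n);C=camera_info(n);cv2.imwrite(f"pics/{n}10.png",im)
    t=np.radians(14);R=np.array([[np.cos(t),-np.sin(t)],[np.sin(t),np.cos(t)]])
    u,v=proj(C,(.467,.336,.05))[0].astype(int);roi=im[v-35:v+35,u-40:u+40]
    hsv=cv2.cvtColor(roi,cv2.COLOR_BGR2HSV);m=((hsv[...,1]<70)&(hsv[...,2]>85)).astype(np.uint8)
    k,l,st,ce=cv2.connectedComponentsWithStats(m)
    for i in range(1,k):
        if st[i,4]>60:
            print(n,st[i].tolist(),"box px at",st[i,0]+u-40,st[i,1]+v-35,"centroid on z=.07",plane(C,[ce[i]+[u-40,v-35]],.07)[0].round(3))
    P=np.array([[*(np.array([.4664,.336])+R@[x,y]),.07] for x,y in((-.035,-.025),(-.035,.025),(.035,.025),(.035,-.025))]);q=proj(C,P);print("expected top box",q.min(0).round(),q.max(0).round())
E
```

```text
33.5 [0.46601391 0.33588731 0.15649122] [ 0.46905764 -0.79360886  0.24599342] 0.0854711986592559
scene [12, 19, 46, 39, 1042] box px at 347 154 centroid on z=.07 [0.486 0.315 0.07 ]
expected top box [361. 154.] [391. 178.]
side [27, 24, 26, 29, 568] box px at 215 160 centroid on z=.07 [0.465 0.3   0.07 ]
expected top box [215. 160.] [240. 174.]
```

The module's top box matches what I expected in both views: side (215,160) to (241,·) and scene row 154. So it stands upright in the tray. One last numeric check on the tool, then I'll hand in.

```bash
python3 - <<'E'
from h import *
a=cv2.imread("pics/B7.png");b=cv2.imread("pics/side10.png")
g=lambda im:(im[235:300,190:222].max(2)<50).astype(np.uint8)
for im in(a,b): m=cv2.moments(g(im),True);print("handle blob",m["m00"],m["m10"]/m["m00"]+190,m["m01"]/m["m00"]+235)
print("predicted handle top",proj(camera_info("side"),(.379,-.1,.19)))
s=observe();print(s["time_s"],max(map(abs,s["qvel"])))
print(env.close_job())
E
```

```text
handle blob 495.0 203.76969696969698 268.6222222222222
handle blob 507.0 203.69230769230768 268.4043392504931
predicted handle top [[197.63060635 245.75001546]]
33.6 0.22163056439459394
the job is handed in; nothing more can be done
None
```

I handed the job in at 33.6 s: the finned module is upright in the tray, the push-out tool stands on the bench clear of the jig, and I did not move the plain module; `env.close_job()` gave no verdict.

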